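# Find the unlatched flap of a desk cable box and push it open

## Robot

A 6-joint arm with a two-finger parallel gripper is mounted at the origin on a cart in front of the work surface, level with it; the furniture and walls round the work are solid. World frame = base frame: x ahead of the robot, y to its left, z up, the work surface at z = 0. Lengths are in m, angles in rad, forces in N, time in s.
With the tool pointing down it reaches from about 0.375 to 0.975 m from the base axis. Payload 3.8 kg.
Tool frame: the origin (TCP) lies midway between the tips of the shut fingers; the grasp point (between the pads) lies 19 mm behind it; z points along the fingers, y is the line along which they close (so a half turn about z gives the same grasp; the last joint's range is limited). The gripper opens to 88 mm and grips with 3 to 60 N. Pads are 18 mm wide; open, the fingers measure 123 mm over their backs; the gripper's body (75 mm by 187 mm) begins 45 mm behind the grasp point.
Start: joints at [1.124, 0.264, 1.604, -0, 1.274, -0.037], TCP at [0.269, 0.619, 0.239] pointing down, gripper open.
Joint ranges: [-2.63, 2.63], [-0.94, 2.18], [0.31, 2.57], [-1.31, 4.45], [0, 2.66], [-2.55, 2.55]. Speed limits (rad/s): [2.57, 2.57, 3.14, 3.14, 3.14, 3.14].

## Interface

Orientations are given as a rotation vector (axis times angle).
In Python, from cell import manip, inverse_kinematics, cams, order gives the robot as it stands. Calls block until the motion is done:
- manip.move_pose(position, orientation): joint-space move of the TCP to a pose.
- manip.move_linear(position, rate=0.15, rot=None): straight line of the TCP; rot=None keeps the orientation; rate is the mean speed in m/s.
- manip.set_joints(angles): joint-space move.
- manip.set_gripper(opening, force=None): finger opening in m; force is the grip in N (None keeps the last); returns when the fingers have stopped.
- manip.dwell(seconds).
- inverse_kinematics(position, orientation): joint angles nearest the present ones, or None.
- manip.state(): the state.
- cams.capture(name): name is "side" or "top"; returns a dict with "image" (420x560x3 uint8, blue, green, red), "z_map" (420x560 float32, m along the optical axis (not along the pixel's ray), 0 where there is no reading), "intrinsics" (3x3 intrinsics, pixels), "position" and "orientation" of the camera in the world. Camera axes: x right, y down, z forward; pixel columns grow to the right and rows downward; lengths in m; the calibration is good to about 2 mm. A picture is of the moment at which its call begins.
A pose or a line that the arm cannot do raises manip.IKError and nothing moves.
- order.close_job(): hands the job in; it is judged then, once.
The state is a dict: "clock": time; "joint_pos": joint angles; "joint_velocities": joint speeds; "tau": joint torques, N m; "tool_pos": TCP position; "tcp_rot": TCP orientation; "contact_force": force on the tool from outside, world axes, zero at the start; "moment": the same for the moment, N m; "gripper_width": finger opening in m; "grasp_force": force on a finger pad.
Only numpy, scipy, OpenCV 4.12 (cv2) and the standard library are available. Lean on these libraries where they do the work, as an engineer would, in place of code of your own. Each camera call takes 0.05 s, during which the arm holds its last target. There are 200 camera calls.

## Task

One of the four identical metal panels in the top of the grey desk cable box is unlatched. Press on the ribbed near end of one panel after another with the fingertips until you find the one that rocks, then gently push its raised far edge up and over towards the near side until the panel stands upright, and leave it standing open. Do not pinch it, and leave the charger, plug and eraser around the box where they are.

Things in the scene. Friction and masses are not known exactly. Their poses are not given: they have to be found in the camera images.
- cable_box: grey box fixed on the desk, 145 mm (x) by 296 mm (y), 60 mm high, with four panels side by side in its top. Origin on the desk under the middle of the pivot line; near rim x = -60 to -48 mm, far rim +68 to +85 mm, hollow between. x points away from the near (ribbed) side, y to the left along the row, z up
- panel_1 (a point): top centre of the pivot line of the leftmost panel, 59 mm high, fixed to the box (it does not tip). x points from the panel's near, ribbed end to its far end, y left along the box, z up. The panels are identical smooth, slippery steel plates, x -45 to +65 mm from this point, 64 mm wide, 6 mm thick, 70 mm apart, nearly level with the box top
- panel_2 (a point): the same point of the second panel from the left. Three panels are latched and rigid; one, a different one each time, is free on its pivot: pressing its ribbed end (best 25 to 30 mm nearer than the pivot, 1.5 to 4 N) sinks that end into the box and raises the far end. Hinge friction keeps it tipped at any angle
- panel_3 (a point): the same point of the third panel from the left. The free panel, pressed 12 mm deep, tips about 0.6 rad and its far edge stands some 35 mm proud
- panel_4 (a point): the same point of the rightmost panel. The free panel, once tipped, is swung upright by fingers placed just beyond its far edge (85 mm beyond the pivot clears it), tips 10 to 20 mm below that edge, which then go round with it on its 65 mm arc about the pivot, rising as it rises (0.5 to 2 N). A level push lets the edge climb the fingers and can jam
- flap (a joint): angle in rad of the one unlatched panel, whichever it is: 0 closed and level, positive as its near end sinks and its far end rises, 1.57 upright, 1.9 the stop. It stays where it is left
- charger: beige charger block, 43 x 34 x 32 mm, loose, left of the box; origin at the centre of its underside
- plug: black mains plug, 56 x 48 x 36 mm, loose, right of the box; origin at the centre of its underside
- rubber_eraser: blue and white eraser, 34 x 44 x 12 mm, loose, beyond the far side of the box; origin at the centre of its underside

How it is judged:
On the way:
1. the unlatched panel has been rocked by pressing: tipped more than 0.2 rad, not yet past 1.0 rad (value of joint flap between 0.2 and 1 rad), for 0.1 s.
At the end, for the whole second after the job is handed in: the unlatched panel stands open by more than 1.3 rad (about 75 degrees or beyond), at rest, and the charger, plug and eraser are each within 20 mm of where they stood (value of joint flap above 1.3 rad and velocity of joint flap between -0.05 and 0.05 rad/s and distance of each of charger, plug, rubber_eraser from where it was at the start of the episode below 0.02 m); the robot touches nothing.
It fails at once if the unlatched panel is pinched or forced (more than 35 N from the fingers) (contact force between the fingers and flap above 35 N).
It fails at once if the charger is moved or lifted by more than 20 mm (distance of charger from where it was at the start of the episode above 0.02 m).
It fails at once if the plug is moved or lifted by more than 20 mm (distance of plug from where it was at the start of the episode above 0.02 m).
It fails at once if the eraser is moved or lifted by more than 20 mm (distance of rubber_eraser from where it was at the start of the episode above 0.02 m).
It also fails if it takes over 54 s, if anything falls off the work surface, if the arm or the gripper's body presses on something with over 40 N, if the wrist force passes 120 N, or if a joint passes its speed limit or range.

## Working session

There is one attempt and no reset: what is moved stays moved. The work goes in short steps, each a Python script; the robot and the scene stay as the last script left them, time stands still between calls to the robot, and variables do not carry over. Pictures are saved under pics/ and viewed, at most 10 in all, crops included, and the job is handed in when it is done.

```bash
mkdir -p pics; ls
python3 - <<'E'
from cell import manip,cams
import cv2,numpy as np
for n in("top","side"):
    c=cams.capture(n); cv2.imwrite(f"pics/{n}0.png",c["image"]); np.savez(f"{n}0.npz",**c)
    print(n,c["intrinsics"].tolist(),c["position"],c["orientation"])
print(manip.state())
E
```

```text
pics
top [[447.3422545871523, 0.0, 278.3856507462662], [0.0, 447.3422545871523, 203.4649503725191], [0.0, 0.0, 1.0]] [0.39263043 0.11165238 0.90306177] [-2.14074606  2.11239016 -0.18513127]
side [[534.0081872294949, 0.0, 278.98996190400266], [0.0, 534.0081872294949, 207.31364684407464], [0.0, 0.0, 1.0]] [0.41416701 0.8233969  0.74699886] [-0.31945826  2.7819689  -1.2429505 ]
{'clock': 0.1, 'joint_pos': array([ 1.12409975e+00,  2.64685734e-01,  1.60522450e+00, -3.57162998e-05,
        1.27369208e+00, -3.69244994e-02]), 'joint_velocities': array([ 7.10762065e-04, -5.65833249e-04, -3.60174243e-03, -4.93251812e-04,
       -9.39468103e-04,  6.48825908e-05]), 'tau': array([ 1.19250733e-03, -5.03621328e+01, -3.58072007e+01,  7.32438359e-02,
        2.34050746e-02, -5.49849847e-05]), 'tool_pos': array([0.26867317, 0.61853271, 0.23751415]), 'tcp_rot': array([-0.63906696, -3.07544682,  0.00307733]), 'contact_force': array([ 0.61941734, -0.22111229,  0.51293008]), 'moment': array([-0.00806682, -0.03215177, -0.00170306]), 'grasp_force': 0.0, 'gripper_width': 0.08819077664941044}
```

View pics/top0.png

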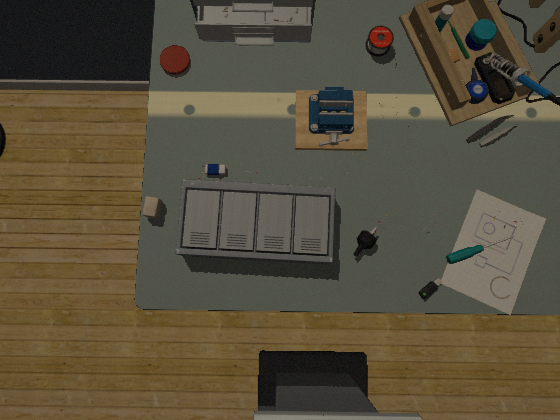

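View pics/side0.png

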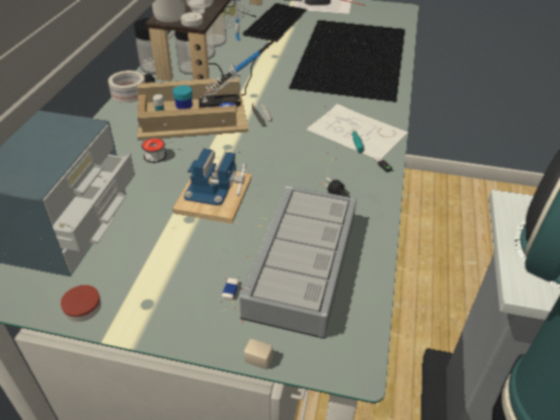

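The top view shows the box spanning pixels (180,182) to (335,262), with the ribs at the bottom (near) side. The charger is at (151,207), the plug at (366,240) and the eraser at (215,170). Next I'll fit the box top from depth.

```bash
cat > h.py <<'E'
import numpy as np,cv2
from scipy.spatial.transform import Rotation as R
def cloud(c):
    v,u=np.mgrid[:420,:560]; K=c["intrinsics"]; z=c["z_map"]
    p=np.stack([(u-K[0,2])/K[0,0]*z,(v-K[1,2])/K[1,1]*z,z],-1)
    w=p@R.from_rotvec(c["orientation"]).as_matrix().T+c["position"]
    w[z<=0]=np.nan; return w
def proj(c,P):
    q=(np.atleast_2d(P)-c["position"])@R.from_rotvec(c["orientation"]).as_matrix()
    K=c["intrinsics"]; return (q[:,:2]/q[:,2:])*[K[0,0],K[1,1]]+[K[0,2],K[1,2]]
E
python3 - <<'E'
from h import *
c=dict(np.load("top0.npz")); w=cloud(c)
s=dict(np.load("side0.npz")); ws=cloud(s)
def rect(w,roi,lo,hi,k=1):
    r=np.zeros((420,560),bool); r[roi[1]:roi[3],roi[0]:roi[2]]=1
    with np.errstate(invalid='ignore'): m=r&(w[...,2]>lo)&(w[...,2]<hi)
    n,l,st,_=cv2.connectedComponentsWithStats(m.astype(np.uint8)); i=1+st[1:,4].argmax()
    P=w[l==i]; return cv2.minAreaRect(P[:,:2].astype(np.float32)),np.median(P[:,2]),len(P)
print("box top",rect(w,(165,165,350,280),.045,.075))
print("box side",rect(ws,(230,170,370,340),.045,.075))
for n,roi,lo in(("charger",(135,190,168,225),.02),("plug",(345,220,385,265),.012),("eraser",(198,158,232,182),.006)):
    print(n,rect(w,roi,lo,.06))
print("desk z",np.nanmedian(w[275:295,200:320,2]))
b=rect(w,(165,165,350,280),.045,.075)[0]
print(cv2.boxPoints(b))
# height map over panel: profile per panel
for u in (200,238,275,312): print(u,[round(float(w[v,u,2])*1e3) for v in range(185,262,6)])
E
```

```text
box top (((0.5120683908462524, 0.15834450721740723), (0.2963722050189972, 0.14563053846359253), 87.61836242675781), np.float64(0.0598428678533931), 11278)
box side (((0.5113319158554077, 0.15972380340099335), (0.2992137372493744, 0.14580568671226501), 87.57492065429688), np.float64(0.0597895342067678), 10189)
charger (((0.5406643748283386, 0.36979973316192627), (0.02850954607129097, 0.04031126946210861), 82.39734649658203), np.float64(0.03214227530924341), 307)
plug (((0.47906139492988586, -0.05365700274705887), (0.036540403962135315, 0.0636674091219902), 26.901962280273438), np.float64(0.030660638101840165), 336)
eraser (((0.6235278844833374, 0.2478354126214981), (0.04165823757648468, 0.020555751398205757), 89.58587646484375), np.float64(0.0126664215182265), 205)
desk z 0.0008098966630742943
[[0.4331581  0.01331228]
 [0.5786628  0.00726053]
 [0.5909787  0.30337673]
 [0.44547397 0.30942848]]
200 [59, 57, 61, 57, 60, 59, 59, 61, 61, 61, 61, 59, 1]
238 [61, 50, 60, 59, 60, 57, 60, 60, 62, 58, 62, 58, 58]
275 [62, 59, 60, 60, 60, 58, 59, 63, 58, 62, 61, 59, 62]
312 [-1, 63, 60, 58, 60, 61, 59, 61, 61, 58, 59, 62, 62]
```

The measured sizes (296 x 146 mm, 60 mm high) match the given ones. Next I'll probe the panels, starting from the left.

```bash
cat >> h.py <<'E'
yaw=np.deg2rad(-2.4); xb=np.array([np.cos(yaw),np.sin(yaw),0]); yb=np.array([-xb[1],xb[0],0]); Z=np.array([0,0,1.])
O=np.array([.5118,.1589,0])-.0125*xb
ROT=R.from_matrix(np.stack([-xb,yb,-Z],1)).as_rotvec()
PY=[.105,.035,-.035,-.105]
def P(i,x,z): return O+xb*x+yb*PY[i]+Z*z   # panel i (0..3), x beyond the pivot, world z
E
cat > probe.py <<'E'
from h import *
from cell import manip,inverse_kinematics
def F(): return np.array(manip.state()["contact_force"])
for i in range(4):
    for x,z in((-.027,.075),(.085,.08),(.0,.12)): print(i,np.round(inverse_kinematics(P(i,x,z),ROT),2)) if x==.085 else None
manip.set_gripper(0.0,5)
free=None
for i in range(4):
    manip.move_pose(P(i,-.027,.085),ROT); manip.move_linear(P(i,-.027,.066),rate=.06); manip.dwell(.1)
    f0=F(); z=.066; log=[]
    while z>.045:
        z-=.0015; manip.move_linear(P(i,-.027,z),rate=.03)
        f=np.linalg.norm(F()-f0); tz=manip.state()["tool_pos"][2]; log.append((round(z*1e3,1),round(tz*1e3,1),round(float(f),1)))
        if f>7: break
    print("panel",i+1,log,"t",manip.state()["clock"])
    manip.move_linear(P(i,-.027,.085),rate=.1)
    if z<.05: free=i; break
print("free",free,manip.state()["clock"])
E
python3 probe.py
```

```text
0 [ 0.38  0.34  1.81 -0.    0.99 -1.15]
1 [ 0.27  0.3   1.88 -0.    0.97 -1.25]
2 [ 0.16  0.26  1.92 -0.    0.96 -1.37]
3 [ 0.04  0.24  1.95 -0.    0.95 -1.48]
panel 1 [(64.5, np.float64(64.6), 0.9), (63.0, np.float64(62.9), 0.3), (61.5, np.float64(61.4), 0.8), (60.0, np.float64(59.9), 1.2), (58.5, np.float64(59.4), 5.4), (57.0, np.float64(59.4), 18.3)] t 5.075
panel 2 [(64.5, np.float64(64.6), 0.6), (63.0, np.float64(62.9), 0.8), (61.5, np.float64(61.4), 1.2), (60.0, np.float64(59.9), 1.5), (58.5, np.float64(59.4), 7.1)] t 7.7083
panel 3 [(64.5, np.float64(64.7), 0.3), (63.0, np.float64(62.9), 2.0), (61.5, np.float64(61.4), 1.5), (60.0, np.float64(59.9), 1.1), (58.5, np.float64(59.4), 7.4)] t 10.325
panel 4 [(64.5, np.float64(64.6), 1.4), (63.0, np.float64(63.0), 1.2), (61.5, np.float64(61.4), 2.0), (60.0, np.float64(59.9), 1.0), (58.5, np.float64(58.5), 2.0), (57.0, np.float64(57.0), 1.3), (55.5, np.float64(55.5), 2.4), (54.0, np.float64(53.9), 1.6), (52.5, np.float64(52.4), 2.0), (51.0, np.float64(50.9), 2.0), (49.5, np.float64(49.3), 2.4), (48.0, np.float64(47.8), 1.4), (46.5, np.float64(46.3), 2.9), (45.0, np.float64(44.8), 2.9)] t 15.1917
free 3 15.7417
```

Panel 4 is free. I'll measure its tilt before pushing it.

```bash
cat > tilt.py <<'E'
from h import *
from cell import cams
import sys
for n in("side","top"):
    c=cams.capture(n); w=cloud(c); cv2.imwrite(f"pics/{n}_{sys.argv[1]}.png",c["image"])
    d=w-O; x,y,z=d@xb,d@yb,w[...,2]
    with np.errstate(invalid='ignore'): m=(abs(y+.105)<.028)&(x>-.05)&(x<.08)&(z>.01)&(z<.15)
    for a in np.arange(-.05,.08,.01):
        k=m&(x>=a)&(x<a+.01)
        if k.sum()>3: print(n,round(a*1e3+5),k.sum(),np.round(np.percentile(z[k],[10,50,90])*1e3,1))
E
python3 tilt.py a
```

```text
side -45 9 [57.8 60.  61.1]
side -35 37 [29.1 32.7 35.3]
side -25 86 [35.7 39.3 44. ]
side -15 106 [44.3 48.  52.1]
side -5 98 [53.3 57.  61.1]
side 5 78 [61.7 65.2 69.7]
side 15 58 [71.  74.3 78.5]
side 25 112 [31.2 83.7 88. ]
side 35 160 [33.  91.6 96.7]
side 45 148 [ 32.2  98.3 101.8]
side 55 55 [31.  32.9 34.2]
side 65 112 [24.6 48.5 60.9]
side 75 95 [59.4 61.  62.1]
```

View pics/side_a.png

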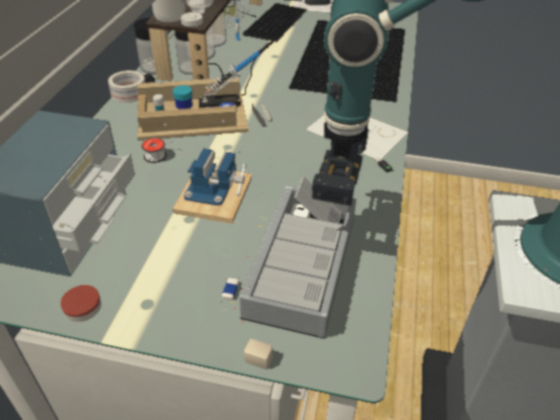

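The panel is tipped about 0.71 rad: its top rises from z=39 mm at x=-25 to 92 mm at x=35, and its far edge is at roughly x=49, z=103 mm. The side view shows it raised near (315,195). Now I'll push it up along the arc.

```bash
cat > push.py <<'E'
from h import *
from cell import manip
def st(): s=manip.state(); return np.array(s["contact_force"]),s["tool_pos"],s["clock"]
def g(t,z=None): return P(3,.065*np.cos(t)+.006*np.sin(t)+.009,.060+.065*np.sin(t)-.015)
manip.move_linear(P(3,-.027,.14),rate=.15); manip.move_linear(P(3,.09,.14),rate=.15); manip.move_linear(P(3,.09,g(.7)[2]),rate=.1)
manip.dwell(.1); f0=st()[0]; log=[]
manip.move_linear(g(.66)+.004*xb,rate=.06)
for t in np.arange(.70,1.63,.04):
    manip.move_linear(g(t),rate=.03); f,p,c=st(); f=f-f0
    log.append((round(t,2),np.round(f,1).tolist(),np.round([(p-O)@xb*1e3,p[2]*1e3],1).tolist()))
    if np.linalg.norm(f)>10: print("STOP"); break
else:
    p=st()[1]; manip.move_linear(p+.05*xb,rate=.08); manip.move_linear(p+.07*xb+.1*Z,rate=.15)
print(*log,sep="\n"); print(st()[2])
E
python3 push.py && python3 tilt.py b
```

```text
(np.float64(0.7), [0.7, -0.6, 0.7], [62.7, 87.0])
(np.float64(0.74), [0.6, -0.4, 0.3], [61.2, 89.0])
(np.float64(0.78), [0.2, -0.2, 1.2], [59.4, 90.9])
(np.float64(0.82), [0.7, 0.2, 1.3], [57.7, 92.7])
(np.float64(0.86), [0.6, -0.2, 1.8], [55.9, 94.4])
(np.float64(0.9), [1.5, 0.1, 0.8], [54.0, 96.0])
(np.float64(0.94), [0.1, -0.9, 0.4], [52.1, 97.6])
(np.float64(0.98), [0.7, -0.3, 0.6], [50.0, 99.0])
(np.float64(1.02), [0.1, -0.1, 1.1], [47.9, 100.4])
(np.float64(1.06), [-0.1, 0.2, 0.1], [45.8, 101.7])
(np.float64(1.1), [0.4, -0.0, 0.1], [43.6, 103.0])
(np.float64(1.14), [1.1, -0.8, 0.7], [41.4, 104.1])
(np.float64(1.18), [0.5, 0.2, 0.3], [39.1, 105.1])
(np.float64(1.22), [1.4, -0.6, -0.2], [36.8, 106.0])
(np.float64(1.26), [-0.2, 0.3, 0.5], [34.4, 106.9])
(np.float64(1.3), [1.5, -0.1, -0.1], [32.0, 107.7])
(np.float64(1.34), [0.7, 0.4, 0.7], [29.5, 108.3])
(np.float64(1.38), [0.7, -1.1, 0.5], [27.0, 108.8])
(np.float64(1.42), [-0.4, -0.5, 1.0], [24.5, 109.3])
(np.float64(1.46), [1.2, -0.4, 0.4], [21.9, 109.6])
(np.float64(1.5), [0.6, 0.4, 0.7], [19.3, 109.8])
(np.float64(1.54), [1.0, -0.5, 0.1], [16.8, 109.9])
(np.float64(1.58), [0.9, 0.0, 0.7], [14.1, 110.0])
(np.float64(1.62), [1.7, 0.1, 0.8], [11.6, 109.9])
26.2917
side -45 11 [57.4 59.3 61.1]
side -5 180 [ 42.  100.7 122.5]
side 25 31 [18.8 30.5 33.6]
side 35 57 [31.3 32.9 34.1]
side 45 55 [31.6 33.  34.2]
side 55 55 [31.  33.1 34.4]
side 65 109 [25.2 48.9 61.4]
side 75 95 [59.3 60.9 62.6]
top 65 13 [29.6 51.3 61. ]
top 75 18 [59.8 61.  62.5]
```

The depth reading puts the panel upright, with its face at about x=-5 mm and points up to z≈123 mm. I'll check this by eye, along with the loose objects.

View pics/side_b.png

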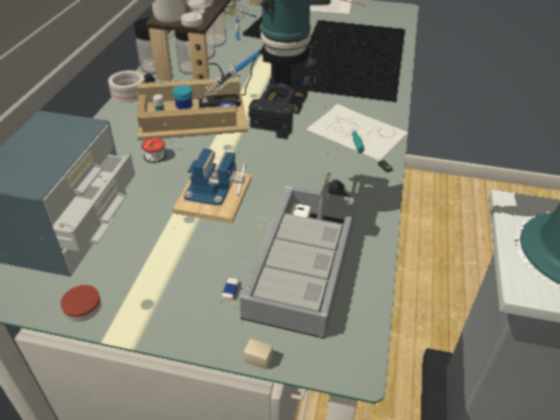

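The panel stands upright at about (325,195). The charger (258,352), eraser (231,288) and plug (336,188) haven't moved, and the arm is clear of everything.

```bash
python3 -c "
from cell import order
print(order.close_job())"
```

```text
the job is handed in; nothing more can be done
None
```

Panel 4, the rightmost, was the unlatched one: I pressed it to tip it, swung it upright and left it standing open at about 1.6 rad, with the charger, plug and eraser where they were, and handed the job in at about 26 s (no verdict was returned).

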